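# Lay the pipette on the sloped rest

### The arm

A 7-joint arm with a two-finger parallel gripper is mounted at the origin on the work surface. World frame = base frame: x ahead of the robot, y to its left, z up, the work surface at z = 0. Lengths are in m, angles in rad, forces in N, time in s.
With the tool pointing down it reaches from about 0.4 to 0.85 m from the base axis. Payload 10.4 kg.
Tool frame: the origin (TCP) lies midway between the tips of the shut fingers; the grasp point (between the pads) lies 19 mm behind it; z points along the fingers, y is the line along which they close (so a half turn about z gives the same grasp; the last joint's range is limited). The gripper opens to 87 mm and grips with 3 to 60 N. Pads are 19 mm wide; open, the fingers measure 117 mm over their backs; the gripper's body (75 mm by 190 mm) begins 51 mm behind the grasp point.
Start: joints at [-1.245, 0.332, -0.065, 1.46, 0.022, 1.35, -0.088], TCP at [0.214, 0.587, 0.223] pointing down, gripper open.
Joint ranges: [-2.6, 2.6], [-0.5, 2.12], [-1.47, 1.34], [0.16, 2.42], [-1.27, 4.41], [0.06, 2.06], [-2.6, 2.6]. Speed limits (rad/s): [2.22, 2.22, 2.79, 2.79, 3.14, 3.14, 3.14].

### API

Orientations are given as a unit quaternion [x, y, z, w].
In Python, from bench import env gives the robot as it stands.
- The arm moves only by the tool play_rows, never from a script. Its argument "moves" is one flat list of numbers, 7 for each row, row after row: the shift along the tool's x, y, z in mm, then the turn, a rotation vector about the tool's x, y, z in rad, then the finger opening in mm, from 0 to 87. A call has 1 to 20 rows; each row is the pose to reach, as a shift and turn from the pose commanded when the call began, along the tool's axes at that moment; what a row does not reach only later rows make up. A row lasts 1/10 s, in which the tool goes at most 50 mm and 8.59 degrees, less where a joint would pass 70% of its speed; a pose out of reach is approached as far as the arm can. A call with a gripper value outside its range is refused whole. The fingers move at their own pace and stop on an object; "squeeze" is the grip in N (left out, the last holds). Time passes only in rows, so rows that repeat a pose let the fingers close. It gives the time, the measured TCP pose, the force, the opening and the grip force at its end, in the units of the state.
- env.observe(): the state, without advancing time (a new reading comes with each control period).
- env.camera(name): name is "side" or "top" or "wrist"; returns a dict with "img" (420x560x3 uint8, red, green, blue), "range_z" (420x560 float32, m along the optical axis (not along the pixel's ray), 0 where there is no reading), "mtx" (3x3 intrinsics, pixels), "rvec" (rotation vector, rad) and "tvec" (3), from world to camera coordinates, as OpenCV has them; the wrist camera has in their place "tool_from_camera" (4x4, takes a point from camera to tool coordinates, whose origin is the TCP and whose axes are the flange's). Camera axes: x right, y down, z forward; pixel columns grow to the right and rows downward; lengths in m; the calibration is good to about 2 mm. A picture is of the moment at which its call begins: read the wrist's pose just before it.
- env.job_done(): hands the job in; it is judged then, once.
The state is a dict: "time_s": time; "joints": joint angles; "dq": joint speeds; "joint_efforts": joint torques, N m; "tcp_pos": TCP position; "tcp_rot": TCP orientation; "force": force on the tool from outside, world axes, zero at the start; "moment": the same for the moment, N m; "finger_gap": opening from 0.0 (shut) to 1.0 (fully open); "grip_force": force on a finger pad.
Only numpy, scipy, OpenCV 4.12 (cv2) and the standard library are available. Lean on these libraries where they do the work, as an engineer would, in place of code of your own. Each camera call takes 0.05 s, during which the arm holds its last target. There are 200 camera calls.

### The job

A laboratory pipette has been left lying on the bench. Pick it up and lay it in the one free place of the sloped aluminium pipette rest, bedded in both cradles just as its two neighbours lie, with the thin tip end on the low cradle. Set it down gently, without dropping it, and leave the other two pipettes, and the beaker and the dish beside the loose one, where they are.

Things in the scene. Friction and masses are not known exactly. Their poses are not given: they have to be found in the camera images.
- pipette: Loose pipette lying on the bench, white and grey plastic, 226 mm long, about 110 g, balanced near its origin. Origin: centre of its main body, a bar 110 mm long (x -55 to 55), 26 mm wide (y), 28 mm high (z), so 14 mm above the bench. +x: to the thin tip end, a shaft 16 mm thick from x = 55 to 115, then a 10 mm nozzle to 131. A plunger with a button reaches x = -95. +z: up, the hook side.
- pipette_hook (a point): Top of the loose pipette's finger hook (14 mm wide, x -53 to -27), 33 mm above its axis near the plunger end. The hook is up at the start and is to be up at the end. The body is best gripped across y between x = -10 and 40 mm.
- pipette_tip (a point): The end of the loose pipette's nozzle, on its axis, 131 mm from its origin along its +x.
- rest: Fixed aluminium pipette rest: dark base plate 170 x 270 mm, 8 mm thick, with two parallel cradle bars, each 12 mm wide and 250 mm long along y. Origin: on the bench, under the middle place. Three parallel places 85 mm apart (y = -85, 0, 85 mm); a pipette lies across both bars, sloping 0.21 rad down towards +x. Between the bars (100 mm) it is open down to the base plate, room for fingers.
- rest_high (a point): Notch bottom of the middle place on the high bar, 78 mm above the bench. Each notch here carries the main bar, 32 mm wide at the bottom, flaring to 50 mm, 22 mm deep.
- rest_low (a point): Notch bottom of the middle place on the low bar, 59 mm above the bench. Each notch here carries the round shaft, 22 mm wide at the bottom, flaring to 44 mm, 20 mm deep.
- place: The free place of the rest (no visible mark; it is the one without a pipette): the pose that the pipette's own frame has when properly laid there, so origin 85 mm above the bench, x along the place and 0.21 rad down towards the low bar, z square to it and upward.
- pipette_b: A like pipette already lying in the rest (same shape and frame as the loose one); leave it.
- pipette_c: The other like pipette already lying in the rest; leave it.
- beaker: Small glass beaker, 52 mm across, 65 mm high, standing beside the loose pipette. Origin: centre of its underside.
- dish: Shallow red plastic dish, 90 mm across, 18 mm high, on the other side of the loose pipette. Origin: centre of its underside.
There are look-alikes about, which are no part of the job. Leave any red or turquoise look-alike of the pipette alone.

How it is judged:
By the outcome, as a careful person would: the job done as asked, in the order asked, and still so for the second after the job is handed in, with the robot touching nothing.
It also fails if it takes over 38 s, if anything falls off the work surface, if the arm or the gripper's body presses on something with over 40 N, if the wrist force passes 120 N, or if a joint passes its speed limit or range.

## Working session

There is one attempt and no reset: what is moved stays moved. The work goes in short steps, Python scripts to look and compute and a tool call to move; the robot and the scene stay as the last step left them, time stands still between calls to the robot, and variables do not carry over. Pictures are saved under pics/ and viewed, at most 10 in all, crops included, and the job is handed in when it is done.

Besides the shell and the picture viewer there is one more tool, called after "Request:" as name(argument=value, ...), one argument or row to a line, values as JSON. play_rows: Moves the arm, as the interface text tells. Its arguments: {"type":"object","properties":{"moves":{"type":"array","items":{"type":"number"}},"squeeze":{"type":"number"}},"required":["moves"]}

```bash
mkdir -p pics; ls; python3 - <<'E'
from bench import env
import cv2,numpy as np
s=env.observe();print(s['time_s'],s['tcp_pos'],s['tcp_rot'])
for n in ['top','side']:
    c=env.camera(n);cv2.imwrite(f'pics/{n}0.png',c['img'][:,:,::-1]);np.savez(f'{n}0.npz',**c)
    print(n,c['mtx'].tolist(),c['rvec'],c['tvec'])
E
```

```text
pics
0.0 [0.21348469 0.58699392 0.22176192] [ 1.73493154e-01  9.84834817e-01 -7.07984522e-04 -8.67836458e-05]
top [[501.5456143372831, 0.0, 269.9576661474733], [0.0, 501.5456143372831, 208.43626954013507], [0.0, 0.0, 1.0]] [ 2.11398789 -2.1378136   0.14756756] [-0.02887147  0.53230179  1.08785687]
side [[537.3206161891458, 0.0, 280.6360235436544], [0.0, 537.3206161891458, 205.7419801956168], [0.0, 0.0, 1.0]] [ 2.202636   -0.80271431  0.34300172] [-0.43211044  0.24826191  1.06232222]
```

View pics/top0.png

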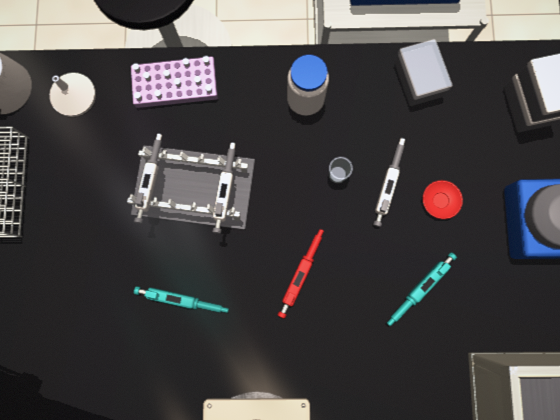

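View pics/side0.png

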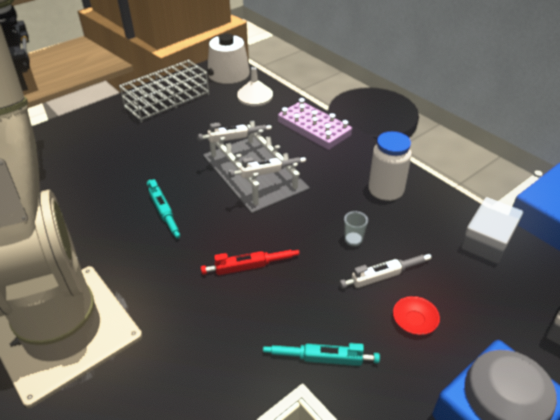

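Top view: the loose white pipette is at about (389,182), with its tip up at (402,140) and its plunger at (378,223). The look-alikes are red (300,275), turquoise (180,299), turquoise (422,288), and the two white ones in the rest at (147,180) and (225,185). I choose (389,182), the white one lying between the beaker (340,170) and the dish (442,200). The middle place of the rest, around column 187, is free, and its tip end points up the image.

```bash
cat > h.py <<'E'
import numpy as np,cv2
def cloud(c):
    K=c['mtx'];R=cv2.Rodrigues(c['rvec'])[0];t=np.ravel(c['tvec'])
    v,u=np.mgrid[0:420,0:560];z=c['range_z']
    P=np.stack([(u-K[0,2])/K[0,0]*z,(v-K[1,2])/K[1,1]*z,z],-1)
    W=(P-t)@R; W[z<=0]=np.nan
    return W
def ray(c,u,v,h):
    K=c['mtx'];R=cv2.Rodrigues(c['rvec'])[0];t=np.ravel(c['tvec'])
    d=R.T@np.array([(u-K[0,2])/K[0,0],(v-K[1,2])/K[1,1],1]);o=-R.T@t
    return o+d*(h-o[2])/d[2]
E
python3 - <<'E'
from h import *
c=dict(np.load('top0.npz'));W=cloud(c);im=c['img'].astype(int)
print('bench',ray(c,389,182,.014),W[300,350],W[240,390])
def pca(box,zmin,zmax,name,gray=True):
    u0,v0,u1,v1=box;w=W[v0:v1,u0:u1].reshape(-1,3);p=im[v0:v1,u0:u1].reshape(-1,3)
    m=(w[:,2]>zmin)&(w[:,2]<zmax)
    w=w[m];print(name,len(w),np.round([w.min(0),w.max(0)],3).tolist())
    mu=w[:,:2].mean(0);e=np.linalg.svd(w[:,:2]-mu,full_matrices=False)[2][0];s=(w[:,:2]-mu)@e
    print('  mean',mu.round(4),'dir',e.round(4),'range',s.min().round(4),s.max().round(4),'ends',(mu+e*s.min()).round(4),(mu+e*s.max()).round(4))
pca((365,130,412,235),.006,.1,'loose')
pca((322,150,358,190),.01,.1,'beaker')
pca((420,178,468,222),.006,.1,'dish')
pca((120,125,262,240),.055,.2,'restall')
pca((120,125,178,240),.084,.2,'b')
pca((200,125,262,240),.084,.2,'c')
a=cv2.resize(c['img'][125:235,365:412],None,fx=5,fy=5);b=cv2.resize(c['img'][125:243,120:262],None,fx=3.8,fy=3.8)
H=max(a.shape[0],b.shape[0]);o=np.zeros((H,a.shape[1]+b.shape[1],3),np.uint8);o[:a.shape[0],:a.shape[1]]=a;o[:b.shape[0],a.shape[1]:]=b
cv2.imwrite('pics/crop1.png',o[:,:,::-1]);print(o.shape)
E
```

```text
bench [ 0.59514827 -0.310887    0.014     ] [ 0.32648541 -0.2131345   0.00060045] [ 0.4614557  -0.30938366  0.00183718]
loose 881 [[0.474, -0.358, 0.006], [0.714, -0.261, 0.053]]
  mean [ 0.5876 -0.3067] dir [-0.9525  0.3044] range -0.1172 0.1127 ends [ 0.6993 -0.3424] [ 0.4803 -0.2724]
beaker 332 [[0.592, -0.217, 0.01], [0.643, -0.168, 0.071]]
  mean [ 0.6216 -0.1944] dir [-0.9161  0.4009] range -0.0207 0.0304 ends [ 0.6406 -0.2027] [ 0.5938 -0.1823]
dish 973 [[0.508, -0.487, 0.006], [0.597, -0.384, 0.023]]
  mean [ 0.5534 -0.4314] dir [-0.9685 -0.249 ] range -0.0437 0.0554 ends [ 0.5957 -0.4205] [ 0.4998 -0.4452]
restall 3134 [[0.47, 0.018, 0.055], [0.705, 0.28, 0.135]]
  mean [0.5814 0.1487] dir [-0.1538 -0.9881] range -0.1258 0.1245 ends [0.6007 0.273 ] [0.5622 0.0256]
b 822 [[0.494, 0.174, 0.084], [0.637, 0.269, 0.133]]
  mean [0.564  0.2328] dir [-0.9958  0.0914] range -0.0739 0.0707 ends [0.6376 0.226 ] [0.4936 0.2392]
c 760 [[0.47, 0.032, 0.084], [0.628, 0.101, 0.135]]
  mean [0.5418 0.0683] dir [-0.9905  0.1375] range -0.0901 0.0722 ends [0.631  0.0559] [0.4702 0.0782]
(550, 775, 3)
```

View pics/crop1.png

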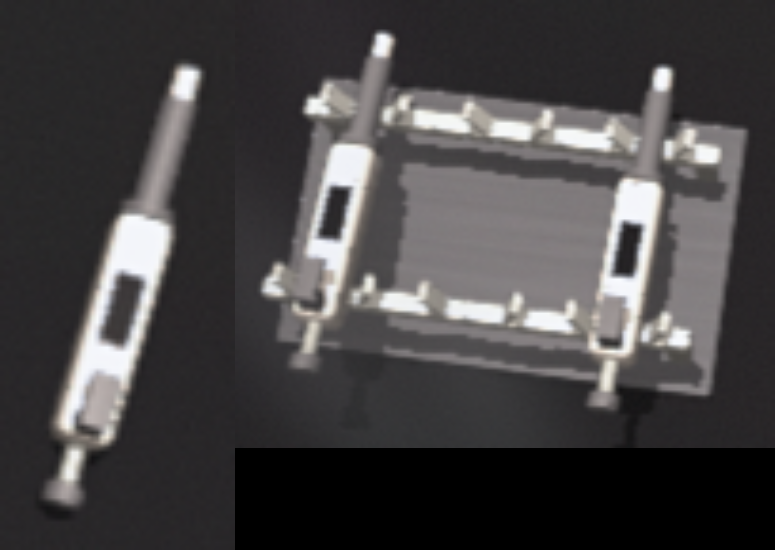

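The crop shows the loose pipette with its hook up at the plunger end (100,400) and its tip at (187,80). In the rest, the middle place is empty: its high notch is at about (472,303) and its low notch at about (510,122). I'll refine these positions and work out the move to a look-pose above the rest.

```bash
cat >> h.py <<'E'
from scipy.spatial.transform import Rotation as Ro
def axisfit(w,z0,d0,rng,half=.02):
    """2D line fit through station-wise mid-edges; w Nx3, returns point, dir"""
    d=d0/np.linalg.norm(d0)
    for _ in range(3):
        n=np.array([-d[1],d[0]]);s=(w[:,:2]-z0)@d;q=(w[:,:2]-z0)@n
        S=[];Q=[];Wd=[]
        for a in np.arange(rng[0],rng[1],.006):
            m=(s>=a)&(s<a+.006)&(abs(q)<half)
            if m.sum()>=3: S.append(s[m].mean());Q.append((q[m].min()+q[m].max())/2);Wd.append(np.ptp(q[m]))
        p=np.polyfit(S,Q,1);z0=z0+n*p[1];d=d+n*p[0];d/=np.linalg.norm(d)
    return z0,d,np.round(Wd,3),np.std(np.array(Q)-np.polyval(p,S))
def toolrot(xdir_pip):
    """tool R so pipette x = -tool x; pip x 3D"""
    x=-np.asarray(xdir_pip,float);x/=np.linalg.norm(x)
    z=np.array([0,0,-1.]);z-=x*(x@z);z/=np.linalg.norm(z)
    return np.stack([x,np.cross(z,x),z],1)
def move(p,q,tp,tR):
    R=Ro.from_quat(q).as_matrix()
    return (R.T@(np.asarray(tp)-p)*1000).round(1).tolist(),Ro.from_matrix(R.T@tR).as_rotvec().round(4).tolist()
E
python3 - <<'E'
from h import *
from bench import env
c=dict(np.load('top0.npz'));W=cloud(c)
def sub(b,z0,z1):
    w=W[b[1]:b[3],b[0]:b[2]].reshape(-1,3);return w[(w[:,2]>z0)&(w[:,2]<z1)]
w=sub((365,130,412,235),.008,.036)
z,d,wd,e=axisfit(w,np.array([.5876,-.3067]),np.array([.9525,-.3044]),(-.12,.13));print('loose',z,d,wd,e)
s=(w[:,:2]-z)@d;print('s range',s.min(),s.max(),'tip',z+d*s.max(),'origin from tip',z+d*(s.max()-.131),'from rear',z+d*(s.min()+.095))
print('ray tip',ray(c,402,138.5,.014))
for n,b,p,dd in [('b',(120,125,178,240),[.564,.2328],[.9958,-.0914]),('c',(200,125,262,240),[.5418,.0683],[.9905,-.1375])]:
    w=sub(b,.06,.2);w=w[abs((w[:,:2]-p)@np.array([-dd[1],dd[0]])/np.linalg.norm(dd))<.03]
    z,d,wd,e=axisfit(w,np.array(p),np.array(dd),(-.04,.12));s=(w[:,:2]-z)@d;q=(w[:,:2]-z)@[-d[1],d[0]];s=s[abs(q)<.008]
    print(n,z,d,wd,e,s.min(),s.max(),'o_tip',z+d*(s.max()-.131*.978),'o_rear',z+d*(s.min()+.095*.978))
# bars
for n,(u0,v0,u1,v1),z0,z1 in [('low',(170,140,215,172),.05,.085),('high',(160,195,210,220),.07,.105)]:
    w=sub((u0,v0,u1,v1),z0,z1);print(n,len(w),w.mean(0),w.min(0),w.max(0))
    mu=w[:,:2].mean(0);print(np.linalg.svd(w[:,:2]-mu)[2][0])
s=env.observe()
print(move(s['tcp_pos'],s['tcp_rot'],[.56,.15,.32],toolrot([.993,-.115,0])))
E
```

```text
loose [ 0.58735194 -0.30747495] [ 0.94686046 -0.32164462] [0.015 0.017 0.007 0.007 0.007 0.021 0.025 0.026 0.027 0.026 0.025 0.026
 0.025 0.025 0.026 0.026 0.024 0.026 0.026 0.025 0.023 0.025 0.026 0.024
 0.022 0.015 0.015 0.015 0.014 0.016 0.014 0.014 0.015 0.014 0.008 0.009
 0.008] 0.00037028162800281796
s range -0.09943960664769105 0.11722057226142411 tip [ 0.69834346 -0.34517832] origin from tip [ 0.57430474 -0.30304287] from rear [ 0.58314825 -0.30604697]
ray tip [ 0.69917791 -0.34622286  0.014     ]
b [0.56411436 0.23403747] [ 0.99533594 -0.09646955] [0.024 0.035 0.03  0.03  0.029 0.019 0.026 0.023 0.025 0.025 0.023 0.025
 0.025 0.027 0.026 0.024 0.025 0.024 0.022 0.015 0.014 0.039 0.038 0.038
 0.016 0.013 0.017] 0.0022374395914565794 -0.07073457507419012 0.1409695842781732 o_tip [0.576906   0.23279768] o_rear [0.58618635 0.23189822]
c [0.54180657 0.06834786] [ 0.9913498  -0.13124626] [0.024 0.031 0.038 0.038 0.034 0.025 0.026 0.025 0.026 0.024 0.026 0.025
 0.026 0.025 0.026 0.025 0.025 0.023 0.022 0.015 0.039 0.039 0.039 0.036
 0.014 0.014 0.016] 0.0009042396671021209 -0.0722236668372851 0.13986374832223827 o_tip [0.55345071 0.06680627] o_rear [0.56231396 0.06563286]
low 320 [0.6438981  0.14032813 0.06233295] [0.63156787 0.08983917 0.05029577] [0.65820864 0.19155321 0.08182856]
[0.14344842 0.98965779]
high 352 [0.53131702 0.15022637 0.08176831] [0.51803925 0.09490216 0.07027403] [0.54675529 0.20732192 0.10190581]
[0.14157356 0.98992774]
([-475.0, -292.4, -97.8], [-0.0013, -0.0001, -0.2334])
```

Request:
play_rows(
  moves=[0,0,-98,0,0,0,87,0,0,-98,0,0,0,87,-475,-292,-98,0,0,-0.233,87,-475,-292,-98,0,0,-0.233,87,-475,-292,-98,0,0,-0.233,87,-475,-292,-98,0,0,-0.233,87,-475,-292,-98,0,0,-0.233,87,-475,-292,-98,0,0,-0.233,87,-475,-292,-98,0,0,-0.233,87,-475,-292,-98,0,0,-0.233,87,-475,-292,-98,0,0,-0.233,87,-475,-292,-98,0,0,-0.233,87,-475,-292,-98,0,0,-0.233,87,-475,-292,-98,0,0,-0.233,87,-475,-292,-98,0,0,-0.233,87,-475,-292,-98,0,0,-0.233,87,-475,-292,-98,0,0,-0.233,87,-475,-292,-98,0,0,-0.233,87,-475,-292,-98,0,0,-0.233,87],
)

```text
time_s: 2.0
tcp_pos: [0.5598, 0.1516, 0.3207]
tcp_rot: [0.057, 0.998, 0.0, 0.0]
force: [-0.0, -0.5, -1.1]
finger_gap: 1.001
grip_force: 0.0
```

```bash
cat >> h.py <<'E'
def wcam(env,name):
    s=env.observe();c=env.camera('wrist');T=np.eye(4);T[:3,:3]=Ro.from_quat(s['tcp_rot']).as_matrix();T[:3,3]=s['tcp_pos']
    M=np.linalg.inv(T@c['tool_from_camera']);c['rvec']=cv2.Rodrigues(M[:3,:3])[0];c['tvec']=M[:3,3]
    np.savez(name+'.npz',**c);cv2.imwrite(f'pics/{name}.png',c['img'][:,:,::-1]);return s,c
E
python3 - <<'E'
from h import *
from bench import env
s,c=wcam(env,'w1');print(s['time_s'],s['tcp_pos'],s['tcp_rot'],c['tool_from_camera'])
W=cloud(c);print(W[210,280],W[20,20])
E
```

```text
2.0 [0.55979364 0.15157108 0.32065886] [5.70497686e-02 9.98371319e-01 1.77361790e-04 4.70324517e-05] [[-1.16631223e-03 -9.53684550e-01 -3.00806281e-01  8.27415942e-02]
 [ 9.99999273e-01 -1.20462475e-03 -5.81083827e-05  2.35786427e-04]
 [-3.06941624e-04 -3.00806130e-01  9.53685261e-01 -1.61889099e-01]
 [ 0.00000000e+00  0.00000000e+00  0.00000000e+00  1.00000000e+00]]
[0.63027784 0.1565983  0.00827704] [ 0.34282562 -0.14471903 -0.00106725]
```

View pics/w1.png

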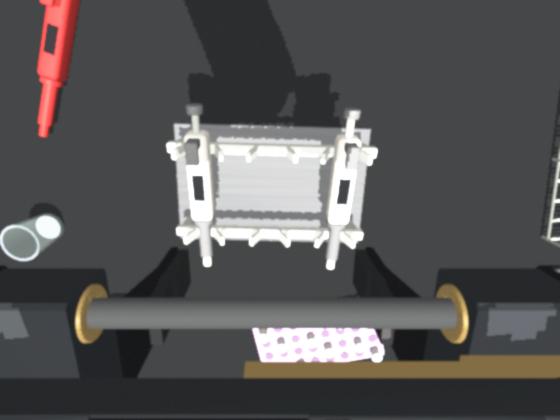

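The wrist view shows the rest with its high bar at row 152 and its low bar at row 235. Pipettes c and b lie at columns 200 and 343, and the free notches sit at about (272,152) and (272,237).

```bash
python3 - <<'E'
from h import *
for f in ['w1','top0']:
    c=dict(np.load(f+'.npz'));W=cloud(c).reshape(-1,3)
    W=W[(abs(W[:,0]-.585)<.16)&(abs(W[:,1]-.15)<.19)]
    print('==',f)
    m=(W[:,2]>.0045)&(W[:,2]<.0125);p=W[m][:,:2]
    d=np.array([.990,-.142])
    for it in range(2):
        n=np.array([-d[1],d[0]]);o=np.array([.588,.145])
        s=(W[:,:2]-o)@d;q=(W[:,:2]-o)@n
        bars=[]
        for nm,z0,z1,sl in [('low',.054,.082,.045),('high',.072,.104,-.065)]:
            k=(abs(s-sl)<.03)&(abs(q)<.06)&(W[:,2]>z0)&(W[:,2]<z1)
            a=W[k];A=np.polyfit(q[k],s[k],1)
            bars.append(A);
            if it: print(nm,k.sum(),'s at q0',A[1],'slope',A[0], 'min/max s',np.percentile(s[k],[2,98]))
            # notch profile
            if it:
                for qq in np.arange(-.06,.06,.004):
                    kk=k&(abs(q-qq)<.002)
                    if kk.sum(): print('%.0f:%.0f'%(qq*1e3,np.median(W[kk,2])*1e3),end=' ')
                print()
        sl=(bars[0][0]+bars[1][0])/2
        d=d+n*-sl; d/=np.linalg.norm(d)
    print('dir',d,np.arctan2(d[1],d[0]))
    n=np.array([-d[1],d[0]])
    pl=(abs(W[:,2]-.008)<.003);r=cv2.minAreaRect(W[pl][:,:2].astype(np.float32));print('plate',r)
    for nm,q0 in [('b',.085),('c',-.085)]:
        k=(abs(q-q0)<.03)&(W[:,2]>.06)
        for rg in [(-.05,.03),(.06,.1)]:
            out=[]
            for a in np.arange(*rg,.008):
                kk=k&(abs(s-a)<.004)&(abs(q-q0)<.02);
                if kk.sum()>4: out.append((round(a*1e3),*(np.array([q[kk].min(),q[kk].max()])*1e3).round(1)))
            print(nm,out)
        kk=k&(abs(q-q0)<.01);print(nm,'s ends',s[kk].min(),s[kk].max())
        kk=k&(abs(q-q0)<.012);kk&=W[:,2]<.11;A=np.polyfit(s[kk&(abs(s)<.03)],W[kk&(abs(s)<.03),2],1);print('top face slope,z0',A)
E
```

```text
== w1
low 1018 s at q0 0.05666023678526124 slope -0.000806817985201305 min/max s [0.05084664 0.06534994]
-60:68 -56:60 -52:59 -48:59 -44:59 -40:59 -36:59 -32:59 -28:59 -24:59 -20:76 -16:71 -12:64 -8:59 -4:59 0:59 4:59 8:59 12:59 16:63 20:69 24:75 28:60 32:58 36:59 40:59 44:59 48:59 52:59 56:59 
high 1261 s at q0 -0.056263656380383206 slope 0.001154284137654386 min/max s [-0.06257538 -0.04734234]
-60:92 -56:95 -52:78 -48:77 -44:77 -40:77 -36:77 -32:77 -28:77 -24:97 -20:92 -16:84 -12:78 -8:77 -4:77 0:77 4:77 8:77 12:77 16:77 20:80 24:89 28:97 32:79 36:77 40:77 44:77 48:77 52:77 56:77 
dir [ 0.99030453 -0.13891342] -0.13936411336622548
plate ((0.5930677056312561, 0.14709293842315674), (0.27012982964515686, 0.16988205909729004), 81.8340835571289)
b [(-50, np.float64(65.0), np.float64(94.8)), (-42, np.float64(74.6), np.float64(99.5)), (-34, np.float64(74.6), np.float64(100.8)), (-26, np.float64(74.6), np.float64(100.7)), (-18, np.float64(74.6), np.float64(100.2)), (-10, np.float64(74.5), np.float64(100.7)), (-2, np.float64(74.6), np.float64(100.6)), (6, np.float64(74.5), np.float64(100.3)
[... 2903 characters left out ...]
-94.1), np.float64(-68.2)), (-26, np.float64(-94.3), np.float64(-68.5)), (-18, np.float64(-94.1), np.float64(-69.2)), (-10, np.float64(-94.6), np.float64(-68.6)), (-2, np.float64(-94.6), np.float64(-68.7)), (6, np.float64(-94.5), np.float64(-69.6)), (14, np.float64(-94.5), np.float64(-68.7)), (22, np.float64(-94.0), np.float64(-68.5))]
c [(60, np.float64(-103.8), np.float64(-65.9)), (68, np.float64(-102.3), np.float64(-74.5)), (76, np.float64(-89.5), np.float64(-74.8)), (84, np.float64(-89.7), np.float64(-73.8)), (92, np.float64(-87.6), np.float64(-77.1)), (100, np.float64(-86.7), np.float64(-77.8))]
c s ends -0.1075176001118616 0.10457235192887109
top face slope,z0 [-0.21599986  0.09336605]
```

```bash
python3 - <<'E'
from h import *
c=dict(np.load('w1.npz'));W=cloud(c).reshape(-1,3)
o=np.array([.588,.145]);d=np.array([.9903,-.1389]);n=np.array([.1389,.9903])
def prof(W,o,d,q0,zf,rng):
    s=(W[:,:2]-o)@d;q=(W[:,:2]-o)@np.array([-d[1],d[0]])-q0
    k0=zf(s,W[:,2])
    out=[]
    for a in np.arange(*rng,.004):
        k=k0&(abs(s-a)<.002)&(abs(q)<.02)
        if k.sum(): out.append('%.0f:%.0f/%.0f'%(a*1e3,np.ptp(q[k])*1e3,np.percentile(W[k,2],80)*1e3))
    print(' '.join(out))
for q0 in(.0875,-.0820): prof(W,o,d,q0,lambda s,z:z>.085-.22*(s+.02)-.012,(-.125,.125))
c=dict(np.load('top0.npz'));W=cloud(c).reshape(-1,3)
prof(W,np.array([.58735,-.30747]),np.array([.94686,-.32164]),0,lambda s,z:z>.008,(-.12,.14))
E
```

```text
-105:17/109 -101:16/110 -97:16/109 -93:8/104 -89:7/103 -85:8/102 -81:7/102 -77:22/101 -73:25/108 -69:32/407 -65:33/414 -61:40/414 -57:40/414 -53:40/417 -49:40/124 -45:20/124 -41:25/103 -37:26/102 -33:25/102 -29:26/101 -25:25/100 -21:26/99 -17:25/99 -13:26/98 -9:25/97 -5:26/96 -1:25/95 3:26/94 7:25/93 11:26/92 15:24/91 19:26/91 23:24/90 27:25/89 31:23/87 35:22/85 39:20/84 43:14/79 47:15/78 51:38/77 55:40/74 59:40/75 63:39/74 67:38/74 71:14/72 75:14/72 79:15/71 83:14/70 87:15/69 91:12/68 95:9/65 99:10/64 103:8/63 107:6/62
-109:10/100 -105:17/109 -101:17/110 -97:16/110 -93:7/104 -89:7/103 -85:8/102 -81:7/101 -77:23/101 -73:24/110 -69:25/126 -65:33/406 -61:40/392 -57:40/414 -53:40/414 -49:40/414 -45:27/414 -41:24/103 -37:25/102 -33:26/101 -29:27/101 -25:25/100 -21:26/99 -17:26/98 -13:25/98 -9:26/97 -5:26/96 -1:25/95 3:26/94 7:26/93 11:24/92 15:25/91 19:26/91 23:24/90 27:24/88 31:23/86 35:24/85 39:22/84 43:15/79 47:15/78 51:40/76 55:39/75 59:40/75 63:39/74 67:38/73 71:14/72 75:15/72 79:15/70 83:14/70 87:15/69 91:13/68 95:8/64 99:8/64 103:9/63
-100:11/21 -96:17/24 -92:16/24 -88:7/23 -84:5/17 -80:7/20 -76:7/19 -72:6/18 -68:21/34 -64:25/47 -60:24/48 -56:26/47 -52:27/48 -48:26/47 -44:24/47 -40:24/38 -36:25/28 -32:25/31 -28:23/29 -24:25/30 -20:24/32 -16:26/30 -12:24/31 -8:26/31 -4:24/30 0:26/30 4:25/30 8:26/29 12:25/31 16:25/30 20:23/30 24:25/29 28:24/29 32:26/29 36:24/29 40:24/27 44:22/28 48:14/27 52:14/24 56:15/22 60:14/23 64:14/23 68:14/24 72:15/23 76:15/21 80:12/22 84:15/22 88:13/22 92:15/23 96:13/24 100:14/23 104:8/20 108:9/19 112:8/18 116:8/19
```

```bash
python3 - <<'E'
from h import *
from bench import env
s=env.observe()
a=-.3275
print(move(s['tcp_pos'],s['tcp_rot'],[.5869,-.3073,.27],toolrot([np.cos(a),np.sin(a),0])))
E
```

```text
([-79.3, -452.5, 50.5], [0.0003, 0.0, 0.2128])
```

Request:
play_rows(
  moves=[-79.3,-452.5,0,0,0,0.213,60,-79.3,-452.5,0,0,0,0.213,60,-79.3,-452.5,0,0,0,0.213,60,-79.3,-452.5,0,0,0,0.213,60,-79.3,-452.5,0,0,0,0.213,60,-79.3,-452.5,0,0,0,0.213,60,-79.3,-452.5,0,0,0,0.213,60,-79.3,-452.5,0,0,0,0.213,60,-79.3,-452.5,50.5,0,0,0.213,60,-79.3,-452.5,50.5,0,0,0.213,60,-79.3,-452.5,50.5,0,0,0.213,60,-79.3,-452.5,50.5,0,0,0.213,60,-79.3,-452.5,50.5,0,0,0.213,60,-79.3,-452.5,50.5,0,0,0.213,60,-79.3,-452.5,50.5,0,0,0.213,60],
)

```text
time_s: 3.55
tcp_pos: [0.5873, -0.3071, 0.271]
tcp_rot: [0.163, 0.987, 0.0, 0.001]
force: [0.3, -0.4, -0.9]
finger_gap: 0.693
grip_force: 0.0
```

```bash
python3 - <<'E'
from h import *
from bench import env
s,c=wcam(env,'w2');print(s['time_s'],s['tcp_pos'],s['tcp_rot'])
W=cloud(c).reshape(-1,3)
w=W[(W[:,2]>.008)&(W[:,2]<.036)&(np.hypot(W[:,0]-.5755,W[:,1]+.3034)<.15)]
z,d,wd,e=axisfit(w,np.array([.5755,-.3034]),np.array([.9469,-.3216]),(-.1,.13));print(z,d,np.arctan2(d[1],d[0]),wd,e)
ss=(w[:,:2]-z)@d;qq=(w[:,:2]-z)@[-d[1],d[0]];k=abs(qq)<.015;print(ss[k].min(),ss[k].max())
n=np.array([-d[1],d[0]])
for nm,ctr,z0,z1,r in [('beaker',[.62,-.194],.02,.08,.045),('dish',[.553,-.431],.005,.03,.06)]:
    k=(np.hypot(W[:,0]-ctr[0],W[:,1]-ctr[1])<r)&(W[:,2]>z0)&(W[:,2]<z1);u=(W[k,:2]-z);print(nm,k.sum(),(u@d).min(),(u@d).max(),(u@n).min(),(u@n).max(),W[k,2].max())
E
```

```text
3.55 [ 0.58728238 -0.30706082  0.27096132] [1.62906698e-01 9.86641186e-01 1.34023279e-04 7.47831684e-04]
[ 0.57495542 -0.30500342] [ 0.9465972  -0.32241857] -0.328283394688521 [0.016 0.016 0.007 0.007 0.007 0.022 0.025 0.025 0.025 0.025 0.025 0.025
 0.025 0.025 0.026 0.024 0.025 0.025 0.025 0.025 0.025 0.024 0.024 0.024
 0.024 0.014 0.014 0.014 0.014 0.014 0.014 0.015 0.015 0.015 0.009 0.009
 0.009] 0.00026618924259183167
-0.08495569196145587 0.12966671555884973
beaker 1403 -0.020148192211223274 0.030394706846374853 0.09377151178328931 0.14506643888400012 0.06690618720657594
dish 3315 -0.024726795514976085 0.0636683935502422 -0.16905573948470676 -0.0809820145919689 0.019787970143264794
```

View pics/w2.png

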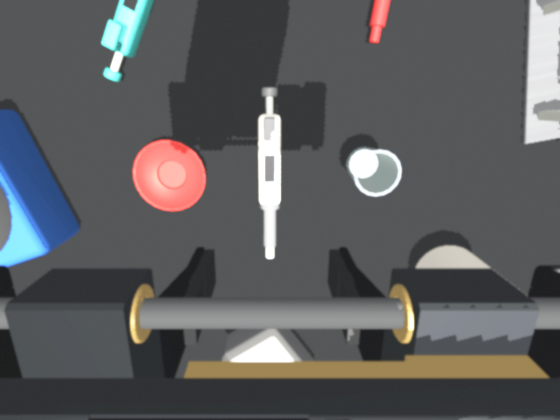

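The wrist view shows the pipette centred at (270,160), with the dish at (170,175) and the beaker at (378,172). The fit agrees with the top view to within 2 mm.

```bash
python3 - <<'E'
from h import *
from bench import env
s=env.observe();a=-.3283;R=toolrot([np.cos(a),np.sin(a),0])
print(s['tcp_pos'],move(s['tcp_pos'],s['tcp_rot'],[.5851,-.3085,.06],R),move(s['tcp_pos'],s['tcp_rot'],[.5851,-.3085,.0055],R))
E
```

```text
[ 0.5871396 -0.3072292  0.2707555] ([1.7, -1.9, 210.8], [0.0004, 0.0011, 0.0007]) ([1.8, -2.0, 265.3], [0.0004, 0.0011, 0.0007])
```

Request:
play_rows(
  moves=[1.7,-2,45,0,0.001,0,60,1.7,-2,90,0,0.001,0,60,1.7,-2,135,0,0.001,0,60,1.7,-2,175,0,0.001,0,60,1.7,-2,205,0,0.001,0,60,1.7,-2,225,0,0.001,0,60,1.7,-2,240,0,0.001,0,60,1.7,-2,250,0,0.001,0,60,1.7,-2,258,0,0.001,0,60,1.7,-2,263,0,0.001,0,60,1.7,-2,264,0,0.001,0,60,1.7,-2,264,0,0.001,0,60,1.7,-2,264,0,0.001,0,60],
)

```text
time_s: 4.9
tcp_pos: [0.5848, -0.3095, 0.0067]
tcp_rot: [0.164, 0.987, 0.0, -0.0]
force: [0.7, -0.7, -0.6]
finger_gap: 0.691
grip_force: 0.0
```

Request:
play_rows(
  moves=[0,0,1,0,0,0,40,0,0,1,0,0,0,30,0,0,1,0,0,0,20,0,0,1,0,0,0,20,0,0,1,0,0,0,20,0,0,1,0,0,0,20,0,0,1,0,0,0,20,0,0,1,0,0,0,20,0,0,1,0,0,0,20,0,0,1,0,0,0,20],
  squeeze=25,
)

```text
time_s: 5.9
tcp_pos: [0.5845, -0.3093, 0.005]
tcp_rot: [0.164, 0.987, 0.0, -0.0]
force: [-0.1, 0.4, 0.4]
finger_gap: 0.297
grip_force: 25.0
```

Request:
play_rows(
  moves=[0,0,-8,0,0,0,20,0,0,-20,0,0,0,20,0,0,-40,0,0,0,20,0,0,-65,0,0,0,20,0,0,-95,0,0,0,20,0,0,-125,0,0,0,20,0,0,-155,0,0,0,20,0,0,-185,0,0,0,20,0,0,-210,0,0,0,20,0,0,-225,0,0,0,20,0,0,-230,0,0,0,20,0,0,-230,0,0,0,20,0,0,-230,0,0,0,20],
)

```text
time_s: 7.2
tcp_pos: [0.5842, -0.3091, 0.2336]
tcp_rot: [0.164, 0.987, 0.0, -0.001]
force: [0.4, 0.1, -2.3]
finger_gap: 0.293
grip_force: 25.0
```

```bash
cat > held.py <<'E'
from h import *
from bench import env
import sys
def held(name):
    s,c=wcam(env,name);W=cloud(c).reshape(-1,3)
    R=Ro.from_quat(s['tcp_rot']).as_matrix();T=(W-s['tcp_pos'])@R   # tool coords
    # pipette x=-tool x ; region around grasp
    k=(abs(T[:,1])<.016)&(T[:,2]>-.06)&(T[:,2]<.03)&(abs(T[:,0])<.16);t=T[k]
    x=-t[:,0]
    print('n',k.sum(),'x range',x.min(),x.max())
    for a in np.arange(-.12,.135,.006):
        m=(abs(x-a)<.003)
        if m.sum()>3: print('%.0f:q%.1f/w%.0f/z%.1f/%.1f'%(a*1e3,500*(t[m,1].min()+t[m,1].max()),1e3*np.ptp(t[m,1]),1e3*np.percentile(t[m,2],10),1e3*np.percentile(t[m,2],50)),end=' ')
    print();return s
if __name__=='__main__':
    s=held(sys.argv[1]);print(s['time_s'],s['tcp_pos'],s['tcp_rot'],s['finger_gap'])
E
python3 held.py w3
```

```text
n 13517 x range -0.09628869862433606 0.04968699463667606
-96:q0.4/w17/z-17.5/-16.0 -90:q0.4/w18/z-17.6/-16.2 -84:q0.6/w16/z-15.7/-12.0 -78:q0.4/w7/z-13.2/-11.9 -72:q0.4/w7/z-13.1/-12.0 -66:q0.2/w23/z-40.6/-20.1 -60:q0.4/w25/z-42.2/-41.0 -54:q0.4/w26/z-42.2/-41.1 -48:q0.4/w26/z-42.2/-41.1 -42:q0.4/w25/z-42.2/-41.0 -36:q0.3/w26/z-23.1/-21.4 -30:q0.4/w26/z-23.2/-22.2 -24:q0.3/w25/z-23.3/-22.3 -18:q0.3/w26/z-23.8/-22.7 -12:q-0.0/w32/z-38.5/-23.0 -6:q0.0/w32/z-31.3/-23.0 0:q-0.3/w31/z-24.2/-22.9 6:q0.0/w32/z-49.2/-24.2 12:q-0.1/w32/z-49.2/-48.7 24:q0.3/w26/z-23.4/-22.5 30:q0.3/w26/z-23.3/-22.3 36:q0.3/w25/z-23.1/-22.4 42:q0.0/w22/z-22.0/-20.8 48:q0.3/w24/z-17.6/-15.3 
7.2 [ 0.58423411 -0.30908211  0.23363823] [ 1.63650167e-01  9.86517372e-01  3.61860017e-04 -1.40249926e-03] 0.2934480086726991
```

View pics/w3.png

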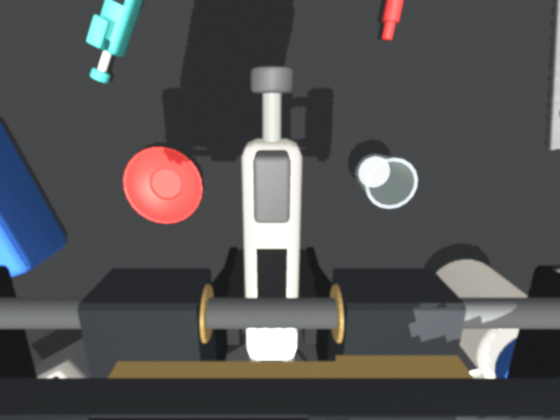

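The wrist view shows the pipette held level: button at (271,78), hook at (271,185), axis 0.3 mm off centre and origin about 11.5 mm behind the grasp. Next I work out the hover pose above the free place.

```bash
cat > place.py <<'E'
from h import *
def target(dz,P=(.5671,.1505,.085),yaw=-.1392,g=(.0115,.0003,-.0088),tilt=.21):
    R=toolrot([np.cos(tilt)*np.cos(yaw),np.cos(tilt)*np.sin(yaw),-np.sin(tilt)])
    return np.array(P)+[0,0,dz]-R@np.array(g),R
E
python3 - <<'E'
from place import *
from bench import env
s=env.observe();t,R=target(.13);print(t);print(move(s['tcp_pos'],s['tcp_rot'],t+[0,0,.03],R),move(s['tcp_pos'],s['tcp_rot'],t,R))
E
```

```text
[0.57638024 0.14889685 0.20399604]
([155.2, 430.9, 0.1], [0.0204, 0.2061, -0.1888]) ([155.1, 430.9, 30.1], [0.0204, 0.2061, -0.1888])
```

Request:
play_rows(
  moves=[3,10,-20,0,0,0,20,15,40,-20,0,0,0,20,30,80,-20,0,0,-0.06,20,45,120,-20,0,0,-0.12,20,60,160,-20,0,0,-0.189,20,75,205,-20,0,0,-0.189,20,90,250,-20,0,0,-0.189,20,105,295,-20,0,0,-0.189,20,120,340,-20,0,0,-0.189,20,135,380,-20,0,0,-0.189,20,148,410,-10,0.02,0.05,-0.189,20,153,425,0,0.02,0.12,-0.189,20,155.2,431,15,0.02,0.18,-0.189,20,155.2,431,25,0.0204,0.206,-0.189,20,155.2,431,30,0.0204,0.206,-0.189,20,155.2,431,30,0.0204,0.206,-0.189,20,155.2,431,30,0.0204,0.206,-0.189,20],
)

```text
time_s: 8.95
tcp_pos: [0.577, 0.1481, 0.206]
tcp_rot: [0.069, 0.992, 0.007, -0.103]
force: [0.0, 0.1, -0.2]
finger_gap: 0.299
grip_force: 25.0
```

```bash
python3 held.py w4; python3 - <<'E'
from place import *
from bench import env
s=env.observe();
for dz in (.04,.01,.0):
    t,R=target(dz);print(dz,t.round(4),move(s['tcp_pos'],s['tcp_rot'],t,R))
for n in ['side']:
    c=env.camera(n);cv2.imwrite('pics/side1.png',cv2.resize(c['img'][70:260,150:360],None,fx=3,fy=3)[:,:,::-1]);np.savez('side1.npz',**c)
E
```

```text
n 13510 x range -0.09618882813662526 0.05004873992640392
-96:q0.4/w17/z-17.8/-16.2 -90:q0.4/w17/z-17.8/-16.3 -84:q0.4/w17/z-15.9/-12.2 -78:q0.4/w7/z-13.2/-12.2 -72:q0.4/w7/z-13.3/-12.1 -66:q0.6/w23/z-40.3/-20.1 -60:q0.4/w25/z-42.3/-41.2 -54:q0.4/w26/z-42.4/-41.2 -48:q0.3/w26/z-42.4/-41.2 -42:q0.3/w25/z-42.2/-41.3 -36:q0.3/w26/z-23.3/-21.5 -30:q0.3/w26/z-23.4/-22.4 -24:q0.3/w25/z-23.3/-22.4 -18:q0.3/w26/z-23.9/-22.9 -12:q-0.0/w32/z-38.4/-23.2 -6:q0.0/w32/z-34.5/-23.1 0:q0.1/w31/z-24.5/-23.0 6:q0.1/w32/z-49.4/-24.4 12:q0.0/w32/z-49.4/-48.8 24:q-0.1/w25/z-23.5/-22.6 30:q0.2/w26/z-23.4/-22.5 36:q0.1/w26/z-23.4/-22.5 42:q0.0/w22/z-22.2/-21.2 48:q0.3/w24/z-17.5/-15.0 
8.95 [0.57697791 0.1481391  0.20598663] [ 0.0694285   0.99227334  0.00709921 -0.10258117] 0.2994192107790129
0.04 [0.5764 0.1489 0.114 ] ([-18.1, 0.4, 90.5], [0.0003, 0.0043, -0.0003])
0.01 [0.5764 0.1489 0.084 ] ([-24.2, 0.4, 119.9], [0.0003, 0.0043, -0.0003])
0.0 [0.5764 0.1489 0.074 ] ([-26.3, 0.4, 129.7], [0.0003, 0.0043, -0.0003])
```

View pics/side1.png

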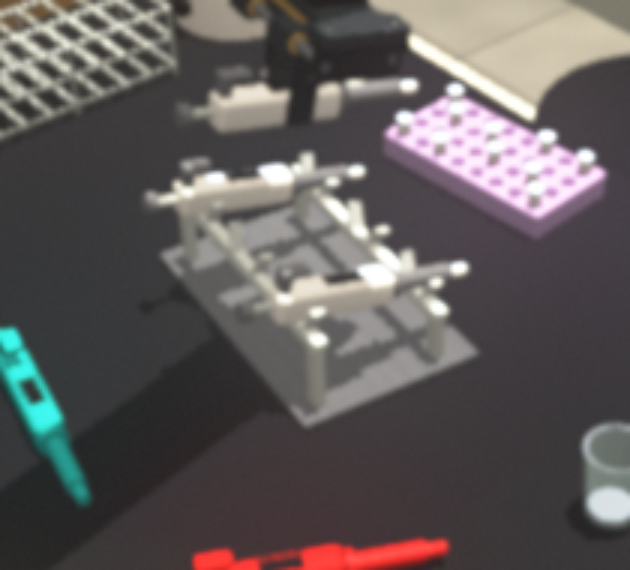

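The side view shows the held pipette at (290,105), parallel to its neighbours at (240,190) and (340,290) and clear of them. I'm lowering it to 10 mm above its seat.

Request:
play_rows(
  moves=[-5,0.4,25,0,0.004,0,20,-11,0.4,55,0,0.004,0,20,-16,0.4,80,0,0.004,0,20,-20,0.4,100,0,0.004,0,20,-22.6,0.4,112,0,0.004,0,20,-23.7,0.4,117,0,0.004,0,20,-24.2,0.4,119,0,0.004,0,20,-24.2,0.4,119,0,0.004,0,20,-24.2,0.4,119,0,0.004,0,20],
)

```text
time_s: 9.95
tcp_pos: [0.5767, 0.1492, 0.0848]
tcp_rot: [0.069, 0.992, 0.007, -0.105]
force: [-0.1, -0.3, -0.3]
finger_gap: 0.292
grip_force: 25.0
```

```bash
python3 - <<'E'
from place import *
from bench import env
s=env.observe();print(s['tcp_pos'],s['force'],s['moment'])
for dz in (.01,.003,0,-.002):
    t,R=target(dz);print(dz,t.round(4),move(s['tcp_pos'],s['tcp_rot'],t,R))
E
```

```text
[0.57671525 0.14919284 0.0847539 ] [-0.10217202 -0.28940734 -0.28144767] [-0.02619354 -0.26749529 -0.0043544 ]
0.01 [0.5764 0.1489 0.084 ] ([0.1, -0.3, 0.8], [0.0002, -0.0002, 0.0002])
0.003 [0.5764 0.1489 0.077 ] ([-1.3, -0.3, 7.6], [0.0002, -0.0002, 0.0002])
0 [0.5764 0.1489 0.074 ] ([-2.0, -0.3, 10.6], [0.0002, -0.0002, 0.0002])
-0.002 [0.5764 0.1489 0.072 ] ([-2.4, -0.3, 12.5], [0.0002, -0.0002, 0.0002])
```

Now slowly to about 1 mm above the seat, watching the force.

Request:
play_rows(
  moves=[-0.4,-0.3,2,0,0,0,20,-0.8,-0.3,4,0,0,0,20,-1.1,-0.3,6,0,0,0,20,-1.4,-0.3,7.5,0,0,0,20,-1.6,-0.3,8.5,0,0,0,20,-1.7,-0.3,9,0,0,0,20,-1.7,-0.3,9,0,0,0,20,-1.7,-0.3,9,0,0,0,20],
)

```text
time_s: 10.75
tcp_pos: [0.5759, 0.1488, 0.0747]
tcp_rot: [0.069, 0.992, 0.007, -0.105]
force: [0.4, -0.2, -2.1]
finger_gap: 0.3
grip_force: 25.0
```

Request:
play_rows(
  moves=[-0.1,0,0.4,0,0,0,20,-0.2,0,0.8,0,0,0,20,-0.2,0,0.8,0,0,0,20,-0.2,0,0.8,0,0,0,20],
)

```text
time_s: 11.15
tcp_pos: [0.5759, 0.1488, 0.0738]
tcp_rot: [0.069, 0.992, 0.007, -0.105]
force: [0.2, -0.7, -0.3]
finger_gap: 0.293
grip_force: 25.0
```

Request:
play_rows(
  moves=[-0.1,0,0.4,0,0,0,20,-0.2,0,0.8,0,0,0,20,-0.2,0,0.8,0,0,0,20],
)

```text
time_s: 11.45
tcp_pos: [0.576, 0.1488, 0.0734]
tcp_rot: [0.069, 0.992, 0.007, -0.105]
force: [-1.3, -0.4, 3.7]
finger_gap: 0.295
grip_force: 25.0
```

Request:
play_rows(
  moves=[-0.1,0,0.5,0,0,0,20,-0.1,0,0.5,0,0,0,20],
  squeeze=6,
)

```text
time_s: 11.65
tcp_pos: [0.5761, 0.1488, 0.0732]
tcp_rot: [0.069, 0.992, 0.007, -0.105]
force: [-3.1, -1.3, 6.6]
finger_gap: 0.301
grip_force: 6.0
```

```bash
python3 held.py w5; python3 -c "
from bench import env
s=env.observe();print(s['force'],s['moment'])"
```

```text
n 13694 x range -0.09631738841991441 0.06709971922661094
-96:q0.4/w17/z-17.9/-16.5 -90:q0.4/w17/z-17.9/-16.5 -84:q0.4/w17/z-15.7/-12.6 -78:q0.4/w7/z-13.3/-12.2 -72:q0.4/w7/z-13.3/-12.3 -66:q0.4/w23/z-40.9/-20.3 -60:q0.4/w25/z-42.5/-41.3 -54:q0.4/w26/z-42.5/-41.4 -48:q-0.0/w32/z-42.5/-41.3 -42:q-0.0/w32/z-42.4/-41.2 -36:q-0.0/w32/z-23.5/-21.6 -30:q0.3/w26/z-23.5/-22.5 -24:q0.3/w25/z-23.6/-22.6 -18:q0.3/w26/z-24.1/-22.9 -12:q-0.0/w32/z-38.4/-23.2 -6:q-0.0/w32/z-33.5/-23.3 0:q-0.2/w31/z-24.6/-23.2 6:q0.0/w32/z-49.3/-24.4 12:q0.0/w32/z-49.3/-48.8 24:q0.3/w26/z-23.6/-22.8 30:q0.3/w26/z-23.4/-22.7 36:q0.0/w26/z-23.5/-22.6 42:q-0.0/w22/z-22.2/-21.2 48:q0.3/w24/z-17.4/-14.6 66:q-0.0/w32/z4.3/6.3 
11.65 [0.5760585  0.14878574 0.07318377] [ 0.0691145   0.99201791  0.00723427 -0.10522033] 0.3009878457992233
[-2.80306602 -0.49598791  6.73446411] [-0.11351171  0.52050749  0.01119193]
```

It is bearing lightly on the rest at the expected height, and now I open the fingers gently.

Request:
play_rows(
  moves=[0,0,0,0,0,0,25,0,0,0,0,0,0,26,0,0,0,0,0,0,27,0,0,0,0,0,0,28,0,0,0,0,0,0,30,0,0,0,0,0,0,34,0,0,0,0,0,0,40,0,0,0,0,0,0,45,0,0,0,0,0,0,45,0,0,0,0,0,0,45],
  squeeze=3,
)

```text
time_s: 12.7
tcp_pos: [0.5759, 0.1488, 0.0725]
tcp_rot: [0.069, 0.992, 0.007, -0.105]
force: [0.2, -0.4, -0.1]
finger_gap: 0.511
grip_force: 0.0
```

```bash
python3 held.py w6
```

```text
n 12653 x range -0.09630777496237035 0.06711066212480957
-96:q0.4/w18/z-18.5/-17.0 -90:q0.3/w17/z-18.7/-17.1 -84:q0.4/w16/z-16.2/-13.3 -78:q0.4/w7/z-14.0/-13.0 -72:q0.4/w7/z-14.1/-13.0 -66:q0.3/w23/z-41.5/-21.2 -60:q0.3/w26/z-43.3/-42.1 -54:q0.3/w26/z-43.2/-42.0 -48:q0.0/w32/z-43.1/-42.0 -42:q-0.0/w32/z-43.1/-42.0 -36:q-0.0/w32/z-23.5/-22.2 -30:q0.3/w26/z-24.2/-23.3 -24:q0.3/w26/z-24.3/-23.4 -18:q0.4/w26/z-24.8/-23.8 -12:q0.3/w26/z-24.9/-23.8 -6:q0.3/w26/z-24.9/-23.8 0:q0.3/w26/z-24.9/-23.8 6:q0.3/w26/z-24.6/-23.0 24:q0.3/w26/z-24.4/-23.5 30:q0.3/w26/z-24.3/-23.5 36:q0.3/w26/z-24.2/-23.4 42:q0.3/w22/z-23.2/-22.1 48:q0.3/w24/z-18.0/-15.5 66:q-0.0/w32/z4.6/6.2 
12.7 [0.57588529 0.14880332 0.07245625] [ 0.06908283  0.99200188  0.00708512 -0.10540226] 0.5113746356566587
```

Released with no shift. I'm retreating along the tool axis, then up, and then checking.

Request:
play_rows(
  moves=[0,0,-5,0,0,0,45,0,0,-15,0,0,0,45,0,0,-30,0,0,0,45,0,0,-55,0,0,0,45,0,0,-90,0,0,0,45,0,0,-130,0,0,0,45,0,0,-170,0,0,0,45,0,0,-210,0,0,0,45,0,0,-235,0,0,0,45,0,0,-240,0,0,0,45,0,0,-240,0,0,0,45,0,0,-240,0,0,0,45],
)

```text
time_s: 13.95
tcp_pos: [0.6254, 0.1419, 0.3063]
tcp_rot: [0.069, 0.992, 0.007, -0.106]
force: [0.3, 0.4, 0.2]
finger_gap: 0.514
grip_force: 0.0
```

```bash
python3 - <<'E'
from h import *
from bench import env
s,c=wcam(env,'w7');print(s['time_s'],s['tcp_pos'])
W=cloud(c).reshape(-1,3)
o=np.array([.588,.145]);d=np.array([.9903,-.1389]);n=np.array([.1389,.9903])
q=(W[:,:2]-o)@n;s_=(W[:,:2]-o)@d
for q0 in(.0875,.0025,-.0820):
    k0=(abs(q-q0)<.016)&(W[:,2]>.085-.22*(s_+.02)-.012)&(W[:,2]<.14);o_=[]
    for a in list(np.arange(-.109,-.07,.004))+[-.05,-.02,0,.02]+list(np.arange(.031,.05,.004))+[.075,.083,.087,.091,.095,.1]:
        k=k0&(abs(s_-a)<.002)
        if k.sum(): o_.append('%.0f:q%.1f/w%.0f/%.0f'%(a*1e3,(q[k].min()+q[k].max()-2*q0)*500,np.ptp(q[k])*1e3,np.percentile(W[k,2],80)*1e3))
    print(' '.join(o_))
c=env.camera('side');cv2.imwrite('pics/side2.png',cv2.resize(c['img'][70:270,150:400],None,fx=3,fy=3)[:,:,::-1])
E
```

```text
13.95 [0.62541833 0.14192442 0.30628604]
-105:q-0.2/w17/111 -101:q0.4/w17/110 -97:q-0.4/w16/109 -93:q0.5/w8/104 -89:q0.0/w7/103 -85:q0.3/w7/102 -81:q0.1/w7/102 -77:q-2.1/w18/102 -73:q-0.3/w24/108 -50:q-2.7/w20/124 -20:q-0.4/w25/99 0:q-0.2/w25/95 20:q0.1/w26/90 31:q-0.6/w24/87 35:q-0.1/w24/85 39:q-0.3/w20/84 43:q0.2/w15/79 47:q-0.7/w14/77 75:q-0.0/w15/72 83:q-0.9/w14/70 87:q0.3/w13/70 91:q0.9/w12/69 95:q0.9/w6/66 100:q1.7/w4/64
-105:q0.0/w14/107 -101:q0.0/w16/110 -97:q0.0/w16/109 -93:q0.6/w15/108 -89:q0.6/w7/103 -85:q0.6/w7/103 -81:q0.6/w7/101 -77:q0.6/w7/100 -73:q0.5/w22/106 -50:q-0.0/w26/124 -20:q0.6/w25/99 0:q-0.0/w24/95 20:q-0.1/w25/90 31:q-0.2/w23/87 35:q-0.0/w23/85 39:q-0.1/w23/84 43:q0.6/w15/78 47:q0.6/w15/77 75:q0.5/w15/71 83:q0.5/w15/70 87:q-0.1/w14/69 91:q-0.1/w14/69 95:q-0.1/w9/65 100:q-0.1/w9/63
-105:q0.7/w17/110 -101:q0.1/w17/110 -97:q0.8/w16/109 -93:q0.3/w8/103 -89:q0.5/w7/103 -85:q0.6/w8/102 -81:q0.5/w8/101 -77:q2.7/w18/104 -73:q1.2/w24/109 -50:q0.1/w27/124 -20:q0.2/w26/99 0:q0.7/w24/95 20:q0.1/w26/90 31:q0.9/w23/86 35:q0.9/w23/85 39:q-0.6/w21/83 43:q0.3/w14/79 47:q0.2/w16/78 75:q0.6/w14/72 83:q-0.3/w14/70 87:q-1.3/w13/70 91:q-1.6/w9/68 95:q-1.9/w6/65 100:q-2.6/w4/64
```

View pics/side2.png

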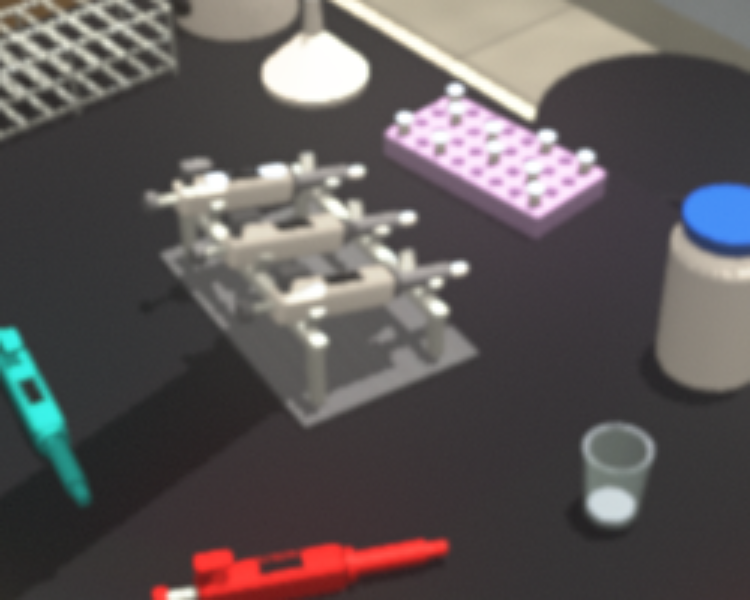

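The side view shows the pipette bedded at (290,235) between its two neighbours, with its tip on the low bar at (408,217). Its heights and position along the place match theirs to within about 2 mm.

```bash
python3 -c "
from bench import env
print(env.job_done())"
```

```text
the job is handed in; nothing more can be done
None
```

The pipette now lies in the middle place of the rest, bedded in both cradles with its tip on the low one and its hook up, matching its neighbours to about 2 mm. I handed the job in after about 14 s of robot time, and no other object was touched.

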